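# Centre a wobbly foil egg on its display plinth

## Robot

A 6-joint arm with a two-finger parallel gripper is mounted at the origin on a cart in front of the work surface, level with it; the furniture and walls round the work are solid. World frame = base frame: x ahead of the robot, y to its left, z up, the work surface at z = 0. Lengths are in m, angles in rad, forces in N, time in s.
With the tool pointing down it reaches from about 0.3 to 1 m from the base axis. Payload 5.1 kg.
Tool frame: the origin (TCP) lies between the finger pads; the fingertips stand 11 mm ahead of it and the grasp point (between the pads) lies 8 mm behind it; z points along the fingers, y is the direction in which the jaws open and shut (so a half turn about z gives the same grasp; the last joint's range is limited). The gripper opens to 95 mm and grips with 3 to 60 N. Pads are 20 mm wide; open, the fingers measure 119 mm over their backs; the gripper's body (75 mm by 180 mm) begins 59 mm behind the grasp point.
Start: joints at [1.185, 0.124, 1.65, -0, 1.367, -0.083], TCP at [0.194, 0.62, 0.226] pointing down, gripper open.
Joint ranges: [-2.61, 2.61], [-1.02, 2.33], [0.03, 2.71], [-1.35, 4.49], [0.32, 2.68], [-2.91, 2.91]. Speed limits (rad/s): [2.57, 2.57, 3.14, 3.14, 3.14, 3.14].

## Interface

Orientations are given as a rotation vector (axis times angle).
In Python, from rig import arm, optics, job gives the robot as it stands. The module is installed in compiled form; this text tells all that it offers.
- The arm moves only by the tool apply_moves, never from a script. Its argument "steps" is a list of rows, each a list of 3 entries, a list of its own where there are three numbers: the turn, a rotation vector about the tool's x, y, z in rad, then the shift along the tool's x, y, z in mm, then the opening in per cent of the stroke, from 0 (shut) to 100 (fully open). In form: [[[rx, ry, rz], [dx, dy, dz], grip], ...]. A call has exactly 10 rows; each row shifts and turns the commanded pose from where the row before left it, along the tool's axes as they then stand; what a row does not reach is not made up. A row lasts 1/12 s, in which the tool goes at most 41.7 mm and 7.16 degrees, less where a joint would pass 70% of its speed; a pose out of reach is approached as far as the arm can. A call is refused whole if a number of a shift passes 41.7 or a number of a turn 0.125, either way. A call with a gripper value outside its range is refused whole. The fingers move at their own pace and stop on an object; "squeeze" is the grip in N (left out, the last holds). Time passes only in rows, so rows that do not move let the fingers close, or fill a call up. It gives the time, the measured TCP pose, the force and the opening at its end, in the units of the state.
- arm.read_state(): the state, without advancing time (a new reading comes with each control period).
- optics.camera(name): name is "scene" or "top"; returns the picture (400x640x3 uint8, red, green, blue); there is no depth.
- optics.camera_model(name): a dict with "intrinsics" (3x3 intrinsics, pixels), "pose" (4x4, takes a point from camera to world coordinates). Camera axes: x right, y down, z forward; pixel columns grow to the right and rows downward; lengths in m; the calibration is good to about 2 mm. A picture is of the moment at which its call begins. camera_model takes no time and is no camera call.
- job.job_done(): hands the job in, once; it reports no verdict.
The state is a dict: "time_s": time; "joint_pos": joint angles; "qvel": joint speeds; "tau": joint torques, N m; "tcp_pos": TCP position; "orientation": TCP orientation; "contact_force": force on the tool from outside, world axes, zero at the start; "ft_torque": the same for the moment, N m; "finger_gap": finger opening in m.
Only numpy, scipy, OpenCV 4.12 (cv2) and the standard library are available. Lean on these libraries where they do the work, as an engineer would, in place of code of your own. Each camera call takes 0.05 s, during which the arm holds its last target. There are 200 camera calls.

## Task

The small gold foil egg in its white china cup stands off-centre on its round display plinth. Nudge it along with light touches of the fingers until its foot stands in the middle of the plinth, evenly inside the brass ring, upright and at rest; it is wobbly and topples if pushed high up. Do not grip, lift or tip it, and leave the red egg on the other plinth, the bell, the white gift box and the tin where they are.

Things in the scene. Friction and masses are not known exactly. Their poses are not given: they have to be found in the camera images.
- egg: gold foil egg fixed in a white china cup, one rigid loose piece, 70 to 140 g, 56 mm tall, round about its upright z; origin at the centre of its underside. Stem radius 6.5 mm, cup radius 16.5 mm at 33 mm, egg radius 16 mm. It stands on a disc of radius only 12.5 mm: it topples at some 20 degrees, or when pushed high up
- egg_foot (a point): centre of the gold egg's foot, 8 mm above its underside, where the foot's round flange is widest (radius 22 mm); the flange reaches from 3 to 13 mm above the plinth's top
- plinth_center (a point): centre of the flat top of the gold egg's plinth: a dark wooden round plinth fixed to the counter, radius 52 mm, top 45 mm above the counter, with a flush inlaid brass ring of 57 mm inner and 63 mm outer diameter about its centre
- plinth: the gold egg's plinth (see plinth_center); origin at the centre of its underside on the counter, z up; its yaw means nothing
- egg_red: like the gold egg but red, standing centred on the other plinth; loose, to be left alone; origin at the centre of its underside
- plinth_red: the red egg's plinth, the same size, radius 52 mm, 45 mm tall, fixed; origin at the centre of its underside
- bell: brass counter bell, 83 mm across and 56 mm tall, loose, to be left alone; origin at the centre of its underside
- ballotin: white cubic gift box with a red bow, 52x65x72 mm, loose, to be left alone; origin at the centre of its underside
- tin: round dark blue tin with a golden lid, 63 mm across and 36 mm tall, loose, to be left alone; origin at the centre of its underside
Mind the look-alikes: they are no part of the job. Leave any green or pink look-alike of the egg alone.

How it is judged:
At the end, for the whole second after the job is handed in: the gold egg stands upright (within 0.06 rad) and at rest on its plinth, its axis within 6 mm of the plinth's centre; the red egg has moved less than 6 mm and stands upright; bell, gift box and tin have moved less than 15 mm (horizontal distance between egg and plinth_center below 0.006 m and z of egg in the frame of plinth between 0.042 and 0.048 m and angle between each of egg, egg_red's own z axis and vertical below 0.06 rad and linear speed of egg below 0.01 m/s and distance of egg_red from where it was at the start of the episode below 0.006 m and distance of each of bell, ballotin, tin from where it was at the start of the episode below 0.015 m); the robot touches nothing.
It fails at once if the gold egg is lifted off the plinth or carried (more than 8 mm), or knocked off it (z of egg in the frame of plinth above 0.053 m or z of egg in the frame of plinth below 0.035 m).
It fails at once if the gold egg is tipped by more than 0.25 rad (angle between egg's own z axis and vertical above 0.25 rad).
It fails at once if the gold egg is gripped or hit hard: more than 12 N between it and the robot's fingers (contact force between egg and the fingers above 12 N).
It fails at once if the red egg is disturbed (6 mm or 0.25 rad) (distance of egg_red from where it was at the start of the episode above 0.006 m or angle between egg_red's own z axis and vertical above 0.25 rad).
It fails at once if the bell, gift box or tin is moved by more than 15 mm (distance of any of bell, ballotin, tin from where it was at the start of the episode above 0.015 m).
It also fails if it takes over 56 s, if anything falls off the work surface, if the arm or the gripper's body presses on something with over 40 N, if the wrist force passes 120 N, or if a joint passes its speed limit or range.

## Working session

There is one attempt and no reset: what is moved stays moved. The work goes in short steps, Python scripts to look and compute and a tool call to move; the robot and the scene stay as the last step left them, time stands still between calls to the robot, and variables do not carry over. Pictures are saved under pics/ and viewed, about 8 in all and at most 12, crops included, and the job is handed in when it is done.

Besides the shell and the picture viewer there is one more tool, called after "Request:" as name([rows], argument=value, ...), one row to a line, values as JSON. apply_moves: Moves the arm, as the interface text tells. Its arguments: {"type":"object","properties":{"steps":{"type":"array"},"squeeze":{"type":"number"}},"required":["steps"]}

```bash
mkdir -p pics; python3 - <<'E'
from rig import arm, optics, job
import cv2, numpy as np
for n in("scene","top"):
    im=optics.camera(n); cv2.imwrite(f"pics/{n}0.png",im[:,:,::-1])
    m=optics.camera_model(n); print(n,np.round(m["intrinsics"],1).tolist(),np.round(m["pose"],4).tolist())
a=np.hstack([cv2.imread("pics/scene0.png")]); 
s=arm.read_state(); print(s)
b=np.vstack([cv2.imread("pics/scene0.png"),cv2.imread("pics/top0.png")])
cv2.imwrite("pics/both0.png",cv2.resize(b,(480,600),interpolation=cv2.INTER_AREA))
E
```

```text
scene [[454.5, 0.0, 320.8], [0.0, 454.5, 204.0], [0.0, 0.0, 1.0]] [[0.8371, -0.4232, 0.3467, 0.1354], [-0.5468, -0.6271, 0.5547, -0.6513], [-0.0173, -0.6539, -0.7564, 0.9376], [0.0, 0.0, 0.0, 1.0]]
top [[374.0, 0.0, 318.9], [0.0, 374.0, 197.7], [0.0, 0.0, 1.0]] [[-0.0177, -0.9938, 0.11, 0.3899], [-0.9997, 0.0157, -0.0186, 0.0129], [0.0167, -0.1102, -0.9938, 1.3039], [0.0, 0.0, 0.0, 1.0]]
{'time_s': 0.1, 'joint_pos': array([ 1.18539741e+00,  1.24435723e-01,  1.65152467e+00, -2.46903586e-05,
        1.36747801e+00, -8.25898379e-02]), 'qvel': array([ 9.54359143e-04, -1.24767728e-03, -3.07802828e-03, -1.87583689e-03,
       -3.62269214e-05, -2.80210102e-04]), 'tau': array([ 1.31365621e-05, -4.18883872e+01, -3.61094785e+01,  7.76199647e-02,
        4.62104485e-02, -5.86560918e-05]), 'tcp_pos': array([0.19365198, 0.61990598, 0.22452018]), 'orientation': array([-4.73767256e-01, -3.10525360e+00,  2.82873548e-03]), 'contact_force': array([-0.24555773, -0.77818427,  0.25492335]), 'ft_torque': array([ 0.03074423, -0.00205168, -0.04447399]), 'finger_gap': 0.09536962944434794}
```

View pics/top0.png

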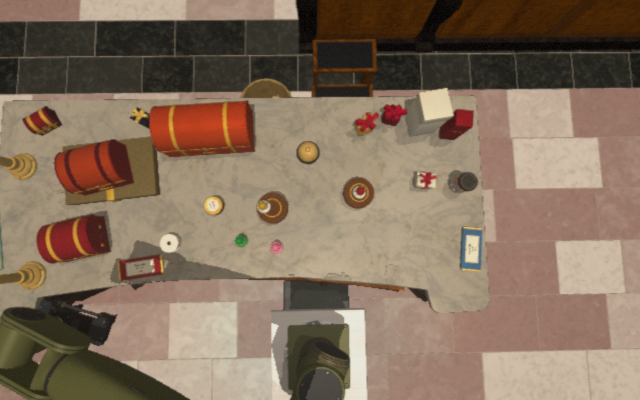

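View pics/scene0.png

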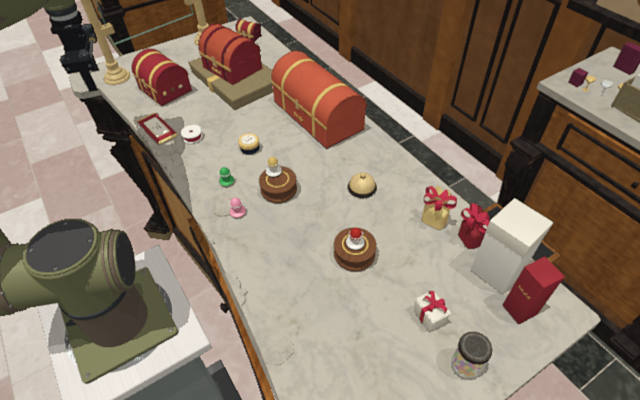

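Top picture: the gold egg's plinth is near (272,208) and the red egg's near (359,192). The tin is at (213,205), the bell at (308,152) and the gift box at (427,180). Things that could be taken for the gold egg: the green look-alike at (241,240), the pink one at (277,246), the red egg at (359,192), and the gold-lidded tin and the bell. I choose the gold egg at (265,207) and check it in a close crop.

```bash
cat > h.py <<'E'
from rig import arm, optics, job
import cv2, numpy as np
M={n:optics.camera_model(n) for n in("scene","top")}
def ray(n,px,z):
    m=M[n];K=np.array(m["intrinsics"]);T=np.array(m["pose"])
    d=T[:3,:3]@np.linalg.solve(K,[px[0],px[1],1]);o=T[:3,3]
    return o+d*(z-o[2])/d[2]
def proj(n,P):
    m=M[n];K=np.array(m["intrinsics"]);T=np.array(m["pose"])
    c=K@(T[:3,:3].T@(np.array(P)-T[:3,3])); return c[:2]/c[2]
def rect(n,im,z,c,half=0.09,s=0.0005):
    """resample image on world plane z, x up, y left, s m/pixel"""
    q=[(c[0]+half,c[1]+half),(c[0]+half,c[1]-half),(c[0]-half,c[1]-half),(c[0]-half,c[1]+half)]
    src=np.float32([proj(n,(*p,z)) for p in q]); N=int(2*half/s)
    H=cv2.getPerspectiveTransform(src,np.float32([[0,0],[N,0],[N,N],[0,N]]))
    return cv2.warpPerspective(im,H,(N,N),flags=cv2.INTER_CUBIC)
E
python3 - <<'E'
from h import *
for n,p,q in(("top",(272,208),(359,192)),("scene",(278,182),(355,246))): print(n,ray(n,p,.045)[:2].round(4),ray(n,q,.045)[:2].round(4))
c=ray("top",(272,208),.045)[:2]
S=cv2.imread("pics/scene0.png");T=cv2.imread("pics/top0.png")
a=cv2.resize(S[145:215,240:310],(400,400),interpolation=cv2.INTER_CUBIC)
b=cv2.resize(T[185:230,250:295],(400,400),interpolation=cv2.INTER_CUBIC)
r=[cv2.resize(rect(n,im,.045,c,.06),(240,240)) for n,im in(("scene",S),("top",T))]
o=np.vstack([np.hstack([a,b]),np.hstack(r+[np.zeros((240,320,3),np.uint8)])])[:600]
cv2.imwrite("pics/c0.png",o[:600])
E
```

```text
top [0.4967 0.1481] [ 0.5465 -0.1473]
scene [0.4915 0.1344] [ 0.5398 -0.1543]
```

View pics/c0.png

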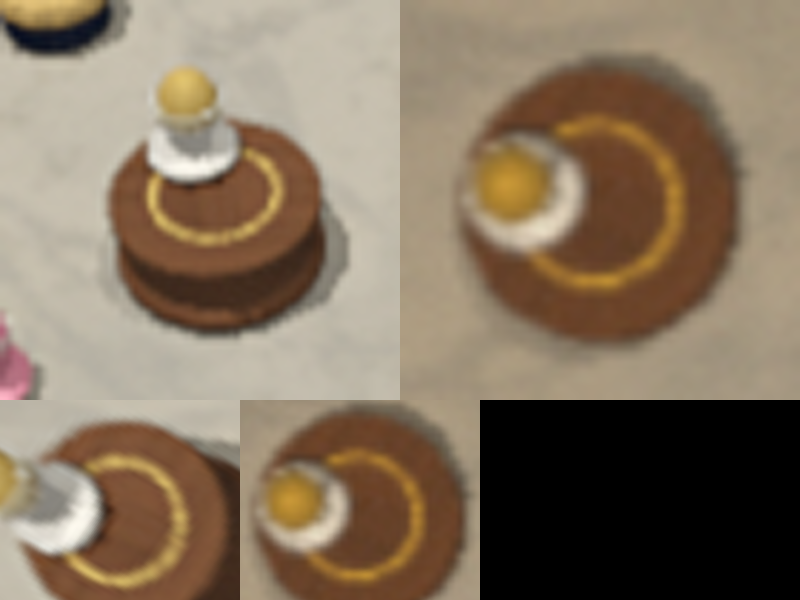

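The crop confirms it. The gold egg in its white cup stands at the plinth's left edge (+y side): its foot is at crop (522,190) in the top view, against a ring centre at about (600,202). Now I measure both.

```bash
cat >> h.py <<'E'
from scipy.optimize import least_squares
def circ(P,r,x0):
    f=lambda v:np.hypot(P[:,0]-v[0],P[:,1]-v[1])-(v[2] if r is None else r)
    s=least_squares(f,list(x0)+([.03] if r is None else []),loss="soft_l1",f_scale=.0015)
    return s.x,np.sqrt(np.mean(np.clip(s.fun,-.0015,.0015)**2))
def toxy(ij,c,half,s): # ij rows,cols -> world
    return np.c_[c[0]+half-(ij[:,0]+.5)*s, c[1]+half-(ij[:,1]+.5)*s]
def measure(n,im,c,eg,half=.09,s=.0005):
    """im BGR. returns ring centre, rim centre, foot centre"""
    R=rect(n,im,.045,c,half,s); h=cv2.cvtColor(R,cv2.COLOR_BGR2HSV).astype(int); out={}
    P=toxy(np.argwhere((h[...,0]>14)&(h[...,0]<30)&(h[...,1]>110)&(h[...,2]>140)),c,half,s)
    d=np.hypot(*(P-c).T); P=P[(abs(d-.030)<.008)&(np.hypot(*(P-eg).T)>.032)]
    out["ring"]=circ(P,None,c) if len(P)>50 else None
    R=rect(n,im,.053,eg,.05,s); h=cv2.cvtColor(R,cv2.COLOR_BGR2HSV).astype(int)
    W=((h[...,1]<75)&(h[...,2]>95)).astype(np.uint8)
    return out,R,W
E
python3 - <<'E'
from h import *
c=np.array([.496,.145]);
for n in("top","scene"):
    im=cv2.imread(f"pics/{n}0.png")
    cc=c if n=="top" else np.array([.497,.139])
    for k in range(3):
        o,R,W=measure(n,im,cc,cc+[0.003,.03]); 
        if o["ring"]: cc=o["ring"][0][:2]
    print(n,o)
    eg=cc+[.003,.03]; g=np.hstack([R,cv2.cvtColor(W*255,cv2.COLOR_GRAY2BGR)])
    for k in range(2): # blue grid lines at foot guess
        pass
    cv2.imwrite(f"pics/w_{n}.png",cv2.resize(g,(600,300))); print("win centre",eg)
cv2.imwrite("pics/w.png",np.vstack([cv2.imread("pics/w_top.png"),cv2.imread("pics/w_scene.png")]))
E
```

```text
top {'ring': (array([0.4986132 , 0.14928167, 0.03006201]), np.float64(0.0011749124521082586))}
win centre [0.5016132  0.17928167]
scene {'ring': (array([0.49612237, 0.14793551, 0.03028362]), np.float64(0.0013021827287499703))}
win centre [0.49912237 0.17793551]
```

View pics/w.png

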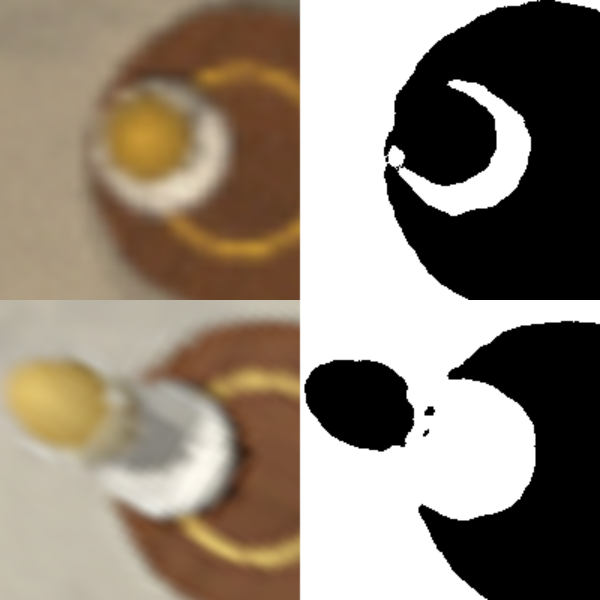

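Measured relative to the ring centre (fitted radius 30.1 and 30.3 mm, against the 30 expected), the foot is off by about (+3, +25) mm in top and (+3, +24) mm in scene. I'll push along −y with the half-open fingers as a two-point cradle, tips at flange height. First I turn the tool.

Request:
apply_moves([
  [[0,0,0.12],[0,0,0],32],
  [[0,0,0.12],[0,0,0],32],
  [[0,0,0.12],[0,0,0],32],
  [[0,0,0.12],[0,0,0],32],
  [[0,0,0.12],[0,0,0],32],
  [[0,0,0.12],[0,0,0],32],
  [[0,0,0.12],[0,0,0],32],
  [[0,0,0.12],[0,0,0],32],
  [[0,0,0.12],[0,0,0],32],
  [[0,0,0.12],[0,0,0],32],
])

```text
time_s: 0.93
tcp_pos: [0.1937, 0.6201, 0.2249]
orientation: [2.151, 2.289, -0.002]
contact_force: [0.3, 0.1, -0.3]
finger_gap: 0.0342
```

```bash
cat > to.py <<'E'
from h import *
from scipy.spatial.transform import Rotation as Ro
import sys
def tell(tgt=None):
    s=arm.read_state(); R=Ro.from_rotvec(s["orientation"]).as_matrix()
    print("t",s["time_s"],"tcp",s["tcp_pos"].round(4),"xang",np.degrees(np.arctan2(R[1,0],R[0,0])).round(2),"z",R[:,2].round(3),"gap",round(s["finger_gap"],4),"F",s["contact_force"].round(2),"q",s["joint_pos"].round(2))
    if tgt is not None: print("shift mm",(R.T@(np.array(tgt)-s["tcp_pos"])*1e3).round(1))
if __name__=="__main__": tell([float(v) for v in sys.argv[1:4]] if len(sys.argv)>3 else None)
E
python3 to.py .5065 .228 .2245
```

```text
t 0.9333 tcp [0.1937 0.6201 0.2249] xang 93.56 z [-0.    -0.001 -1.   ] gap 0.0342 F [ 0.31  0.13 -0.31] q [ 1.19  0.12  1.65 -0.    1.37  1.12]
shift mm [-410.7  287.9    0.7]
```

Request:
apply_moves([
  [[0,0,0.09],[0,0,0],32],
  [[0,0,0.09],[0,0,0],32],
  [[0,0,0],[-27,27,0],32],
  [[0,0,0],[-27,27,0],32],
  [[0,0,0],[-27,27,0],32],
  [[0,0,0],[-27,27,0],32],
  [[0,0,0],[-27,27,0],32],
  [[0,0,0],[-27,27,0],32],
  [[0,0,0],[-27,27,0],32],
  [[0,0,0],[-27,27,0],32],
])

```text
time_s: 1.77
tcp_pos: [0.3849, 0.3799, 0.2252]
orientation: [2.342, 2.094, -0.001]
contact_force: [0.1, -0.1, 0.3]
finger_gap: 0.0302
```

Request:
apply_moves([
  [[0,0,0],[-27,27,0],32],
  [[0,0,0],[-27,27,0],32],
  [[0,0,0],[-27,27,0],32],
  [[0,0,0],[-25,27,0],32],
  [[0,0,0],[-20,25,0],32],
  [[0,0,0],[0,0,0],32],
  [[0,0,0],[0,0,0],32],
  [[0,0,0],[0,0,0],32],
  [[0,0,0],[0,0,0],32],
  [[0,0,0],[0,0,0],32],
])

```text
time_s: 2.6
tcp_pos: [0.5016, 0.2425, 0.2255]
orientation: [-2.34, -2.096, 0.0]
contact_force: [-0.1, 0.4, -0.4]
finger_gap: 0.0302
```

```bash
python3 to.py .5065 .228 .061
```

```text
t 2.6 tcp [0.5016 0.2425 0.2255] xang 83.69 z [-0.  0. -1.] gap 0.0302 F [-0.14  0.44 -0.36] q [ 0.35 -0.08  1.86  0.    1.36  0.46]
shift mm [-13.9   6.5 164.5]
```

Request:
apply_moves([
  [[0,0,0],[0,6.5,30],32],
  [[0,0,0],[0,0,30],32],
  [[0,0,0],[0,0,30],32],
  [[0,0,0],[0,0,30],32],
  [[0,0,0],[0,0,20],32],
  [[0,0,0],[0,0,10],32],
  [[0,0,0],[0,0,8],32],
  [[0,0,0],[0,0,6],32],
  [[0,0,0],[0,0,0],32],
  [[0,0,0],[0,0,0],32],
])

```text
time_s: 3.43
tcp_pos: [0.5096, 0.2413, 0.0628]
orientation: [2.342, 2.093, 0.003]
contact_force: [-0.4, 0.1, 0.8]
finger_gap: 0.03
```

```bash
python3 to.py .5065 .228 .061; python3 - <<'E'
from h import *
c=np.array([.497,.165]); o=[]
for n,b in(("scene",(225,105)),("top",(215,165))):
    im=optics.camera(n)[:,:,::-1].copy(); cv2.imwrite(f"pics/{n}1.png",im)
    o.append(cv2.resize(im[b[1]:b[1]+90,b[0]:b[0]+90],(400,400),interpolation=cv2.INTER_CUBIC))
cv2.imwrite("pics/c1.png",np.hstack(o))
E
```

```text
t 3.4333 tcp [0.5096 0.2413 0.0628] xang 83.6 z [ 0.002  0.001 -1.   ] gap 0.03 F [-0.42  0.13  0.82] q [0.35 0.09 1.97 0.   1.07 0.46]
shift mm [-13.6  -1.6   1.8]
```

View pics/c1.png

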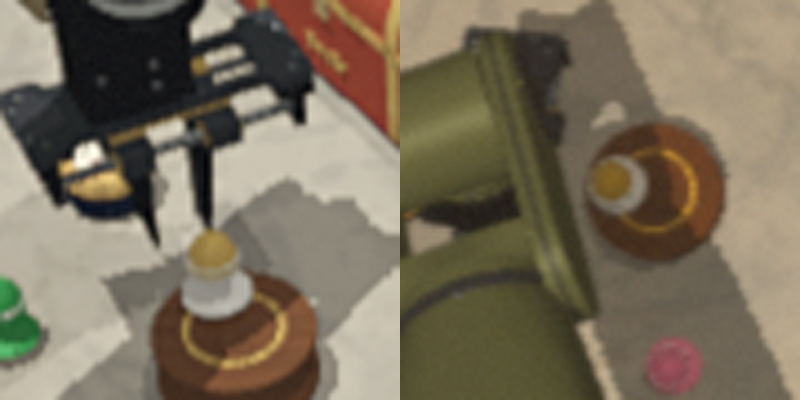

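Scene crop: the two fingertips are at about (157,245) and (205,228), behind the egg, whose foot is at about (217,295) with the ring centre at (234,325). In top the hand hides the fingers. I check the tip projections against the robot's pose.

```bash
python3 - <<'E'
from to import *
s=arm.read_state(); R=Ro.from_rotvec(s["orientation"]).as_matrix()
for dx in(-10,10):
  for dy in(-27,-15,15,27):
    p=s["tcp_pos"]+R@np.array([dx,dy,11])/1e3; print(dx,dy,((proj("scene",p)-[225,105])*400/90).round(0),p.round(3))
for n in("top","scene"):
    im=cv2.imread(f"pics/{n}1.png"); cc=np.array([.497,.148])
    for k in range(3):
        o,_,_=measure(n,im,cc,cc+[.003,.025])
        if o["ring"]: cc=o["ring"][0][:2]
    print(n,o)
E
```

```text
-10 -27 [144. 246.] [0.482 0.234 0.052]
-10 -15 [161. 240.] [0.494 0.233 0.052]
-10 15 [205. 224.] [0.524 0.23  0.052]
-10 27 [222. 218.] [0.536 0.228 0.052]
10 -27 [132. 227.] [0.484 0.254 0.052]
10 -15 [150. 221.] [0.496 0.253 0.052]
10 15 [193. 206.] [0.526 0.25  0.052]
10 27 [210. 200.] [0.538 0.248 0.052]
top {'ring': (array([0.49834747, 0.14962944, 0.03051342]), np.float64(0.0012309977026858))}
scene {'ring': (array([0.49608217, 0.14776102, 0.030276  ]), np.float64(0.0012770543209704235))}
```

Request:
apply_moves([
  [[0,0,0],[-4,-2,1],32],
  [[0,0,0],[-5,0,0],32],
  [[0,0,0],[-5,0,0],32],
  [[0,0,0],[-5,0,0],32],
  [[0,0,0],[-5,0,0],32],
  [[0,0,0],[-4,0,0],32],
  [[0,0,0],[-3,0,0],32],
  [[0,0,0],[-2,0,0],32],
  [[0,0,0],[0,0,0],32],
  [[0,0,0],[0,0,0],32],
])

```text
time_s: 4.37
tcp_pos: [0.5033, 0.2082, 0.0607]
orientation: [-2.343, -2.093, -0.0]
contact_force: [0.8, -0.2, -0.4]
finger_gap: 0.0305
```

Request:
apply_moves([
  [[0,0,0],[-1.5,0,0],32],
  [[0,0,0],[-1.5,0,0],32],
  [[0,0,0],[-1.5,0,0],32],
  [[0,0,0],[-1.5,0,0],32],
  [[0,0,0],[-1.5,0,0],32],
  [[0,0,0],[-1.5,0,0],32],
  [[0,0,0],[-1.5,0,0],32],
  [[0,0,0],[-1.5,0,0],32],
  [[0,0,0],[-1,0,0],32],
  [[0,0,0],[0,0,0],32],
])

```text
time_s: 5.2
tcp_pos: [0.5017, 0.1951, 0.0607]
orientation: [-2.342, -2.093, 0.0]
contact_force: [0.5, 0.4, 0.6]
finger_gap: 0.0303
```

```bash
python3 to.py .4972 .1487 .061; python3 - <<'E'
from h import *
o=[]
for n,b in(("scene",(240,135)),("top",(235,175))):
    im=optics.camera(n)[:,:,::-1].copy(); cv2.imwrite(f"pics/{n}2.png",im)
    o.append(cv2.resize(im[b[1]:b[1]+70,b[0]:b[0]+70],(400,400),interpolation=cv2.INTER_CUBIC))
cv2.imwrite("pics/c2.png",np.hstack(o))
E
```

```text
t 5.2 tcp [0.5017 0.1951 0.0607] xang 83.57 z [-0. -0. -1.] gap 0.0303 F [0.48 0.43 0.6 ] q [ 0.27  0.04  2.03 -0.    1.07  0.38]
shift mm [-46.7   0.7  -0.3]
```

View pics/c2.png

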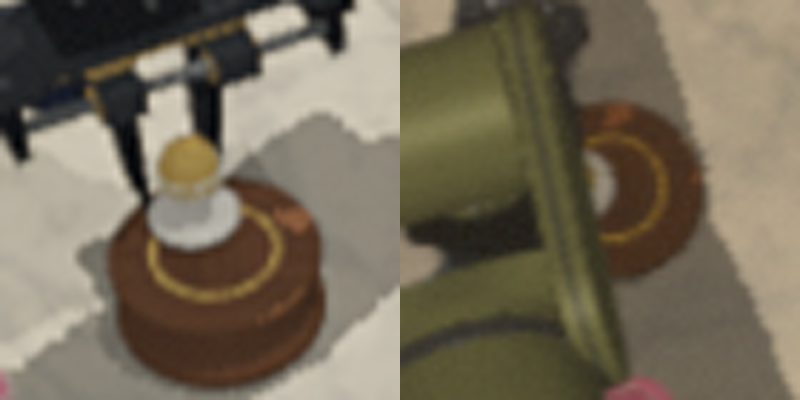

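Scene crop: the fingers have reached the foot at about (194,208), which has barely moved. The top view is half hidden by the hand. I push on in small steps.

Request:
apply_moves([
  [[0,0,0],[-1.5,0,0],32],
  [[0,0,0],[-1.5,0,0],32],
  [[0,0,0],[-1.5,0,0],32],
  [[0,0,0],[-1.5,0,0],32],
  [[0,0,0],[-1.5,0,0],32],
  [[0,0,0],[-1.5,0,0],32],
  [[0,0,0],[-1.5,0,0],32],
  [[0,0,0],[-1,0,0],32],
  [[0,0,0],[-0.5,0,0],32],
  [[0,0,0],[0,0,0],32],
])

```text
time_s: 6.13
tcp_pos: [0.5004, 0.1832, 0.0607]
orientation: [2.342, 2.093, -0.0]
contact_force: [0.2, 1.0, 0.2]
finger_gap: 0.0306
```

```bash
cat > foot.py <<'E'
from to import *
def foot(im,cc,eg,n="scene",s=.0005,half=.05,rel=(-1.,-.25)):
    """circle r=22mm through the foot's white edge that lies on the far side from the egg's image"""
    for k in range(3):
        R=rect(n,im,.053,eg,half,s); h=cv2.cvtColor(R,cv2.COLOR_BGR2HSV).astype(int)
        W=((h[...,1]<75)&(h[...,2]>85)).astype(np.uint8)
        i,j=np.mgrid[:W.shape[0],:W.shape[1]]
        W[np.hypot(i-100,j-100)*s>.034]=0
        E=toxy(np.argwhere((W>0)&(cv2.erode(W,np.ones((3,3)))==0)),eg,half,s)
        d=E-eg; u=np.array(rel)/np.hypot(*rel) if n=="scene" else np.array([0,-1.])
        r=np.hypot(*d.T); k_=(abs(r-.022)<.006)&((d@u)/r>.1)
        (v,e)=circ(E[k_],.022,eg); eg=v
    return v,e,k_.sum(),circ(E[k_],None,v)[0]
def ring(im,cc,eg,n="scene"):
    for k in range(3):
        o,_,_=measure(n,im,cc,eg); cc=o["ring"][0][:2]
    return o["ring"]
if __name__=="__main__":
    i=sys.argv[1]; g=np.array([float(sys.argv[2]),float(sys.argv[3])])
    tell([.4972,.1487,.061])
    for n in("scene","top"):
        if i not in"012": im=optics.camera(n)[:,:,::-1].copy(); cv2.imwrite(f"pics/{n}{i}.png",im)
        im=cv2.imread(f"pics/{n}{i}.png")
        try:
            v,e,k,f=foot(im,None,g,n,rel=(-.53,-.85)); c=ring(cv2.imread(f"pics/{n}0.png"),np.array([.497,.148]),np.array([.5,.175]),n)
            print(n,"foot",v.round(4),"rms",e.round(5),k,"free r",f.round(4),"ring",c[0].round(4),"rel mm",((v-c[0][:2])*1e3).round(1))
        except Exception as ex: print(n,"fail",ex)
E
python3 foot.py 0 .4995 .173;python3 foot.py 2 .4995 .172; python3 foot.py 3 .499 .16
```

```text
t 6.1333 tcp [0.5004 0.1832 0.0607] xang 83.58 z [-0. -0. -1.] gap 0.0306 F [0.24 1.03 0.16] q [ 0.25  0.03  2.04 -0.    1.07  0.36]
shift mm [-34.7   0.7  -0.3]
scene foot [0.4985 0.1711] rms 0.00041 165 free r [0.4988 0.1717 0.0226] ring [0.4962 0.148  0.0304] rel mm [ 2.3 23.1]
top foot [0.5013 0.1758] rms 0.00099 203 free r [0.5014 0.1723 0.0193] ring [0.4986 0.1493 0.0301] rel mm [ 2.7 26.5]
t 6.1333 tcp [0.5004 0.1832 0.0607] xang 83.58 z [-0. -0. -1.] gap 0.0306 F [0.24 1.03 0.16] q [ 0.25  0.03  2.04 -0.    1.07  0.36]
shift mm [-34.7   0.7  -0.3]
scene foot [0.4957 0.1649] rms 0.00042 168 free r [0.4959 0.1653 0.0223] ring [0.4962 0.148  0.0304] rel mm [-0.4 16.9]
top foot [0.4981 0.169 ] rms 0.0009 168 free r [0.4993 0.1639 0.0179] ring [0.4986 0.1493 0.0301] rel mm [-0.5 19.6]
t 6.1333 tcp [0.5004 0.1832 0.0607] xang 83.58 z [-0. -0. -1.] gap 0.0306 F [0.24 1.03 0.16] q [ 0.25  0.03  2.04 -0.    1.07  0.36]
shift mm [-34.7   0.7  -0.3]
scene foot [0.4944 0.153 ] rms 0.0003 166 free r [0.4946 0.1533 0.0223] ring [0.4962 0.148  0.0304] rel mm [-1.7  5. ]
top foot [0.498  0.1575] rms 0.00075 140 free r [0.4987 0.1531 0.0183] ring [0.4986 0.1493 0.0301] rel mm [-0.6  8.2]
```

Request:
apply_moves([
  [[0,0,0],[-0.5,0,0],32],
  [[0,0,0],[-0.7,0.3,0],32],
  [[0,0,0],[-0.7,0.4,0],32],
  [[0,0,0],[-0.7,0.4,0],32],
  [[0,0,0],[-0.7,0.4,0],32],
  [[0,0,0],[-0.7,0.3,0],32],
  [[0,0,0],[-0.5,0.2,0],32],
  [[0,0,0],[0,0,0],32],
  [[0,0,0],[0,0,0],32],
  [[0,0,0],[0,0,0],32],
])

```text
time_s: 7.07
tcp_pos: [0.5019, 0.1786, 0.0606]
orientation: [2.342, 2.094, -0.0]
contact_force: [0.3, -0.0, 1.1]
finger_gap: 0.0309
```

```bash
python3 foot.py 4 .496 .149
```

```text
t 7.0667 tcp [0.5019 0.1786 0.0606] xang 83.58 z [ 0. -0. -1.] gap 0.0309 F [ 0.33 -0.03  1.11] q [ 0.24  0.03  2.04 -0.    1.07  0.35]
shift mm [-30.3  -1.3  -0.4]
scene foot [0.4957 0.1486] rms 0.00036 168 free r [0.496  0.1492 0.0226] ring [0.4962 0.148  0.0304] rel mm [-0.5  0.5]
top foot [0.4988 0.1529] rms 0.00086 135 free r [0.4999 0.1466 0.0168] ring [0.4986 0.1493 0.0301] rel mm [0.2 3.5]
```

Request:
apply_moves([
  [[0,0,0],[1,0,0],32],
  [[0,0,0],[2,0,0],32],
  [[0,0,0],[4,0,0],32],
  [[0,0,0],[8,0,0],32],
  [[0,0,0],[12,0,0],32],
  [[0,0,0],[15,0,0],32],
  [[0,0,0],[15,0,0],32],
  [[0,0,0],[15,0,-10],32],
  [[0,0,0],[15,0,-20],32],
  [[0,0,0],[0,0,-30],32],
])

```text
time_s: 8.0
tcp_pos: [0.5099, 0.2676, 0.1191]
orientation: [-2.338, -2.095, 0.007]
contact_force: [1.1, -0.3, 0.8]
finger_gap: 0.0305
```

Request:
apply_moves([
  [[0,0,0],[10,0,-35],32],
  [[0,0,0],[20,0,-35],32],
  [[0,0,0],[30,0,-20],32],
  [[0,0,0],[30,0,0],32],
  [[0,0,0],[30,0,0],32],
  [[0,0,0],[30,0,0],32],
  [[0,0,0],[30,0,0],32],
  [[0,0,0],[0,0,0],32],
  [[0,0,0],[0,0,0],32],
  [[0,0,0],[0,0,0],32],
])

```text
time_s: 8.83
tcp_pos: [0.5314, 0.4444, 0.2108]
orientation: [2.341, 2.094, -0.001]
contact_force: [0.3, -0.3, 0.7]
finger_gap: 0.0305
```

```bash
python3 foot.py 5 .496 .149; python3 - <<'E'
from h import *
S=cv2.imread("pics/scene5.png");T=cv2.imread("pics/top5.png")
a=cv2.resize(S[145:215,240:310],(400,400),interpolation=cv2.INTER_CUBIC)
b=cv2.resize(T[185:230,250:295],(400,400),interpolation=cv2.INTER_CUBIC)
cv2.imwrite("pics/c5.png",np.hstack([a,b]))
for n,im in(("scene",S),("top",T)):  # fresh ring fit, egg only masked inside
    cc=np.array([.497,.148])
    for k in range(3):
        o,_,_=measure(n,im,cc,cc+[9,9]); cc=o["ring"][0][:2]
    print(n,o)
    d=cv2.absdiff(im,cv2.imread(f"pics/{n}0.png")).max(2)
    for nm,p in(dict(red=(355,246),bell=(362,185),box=(432,310),tin=(249,142)) if n=="scene" else dict(red=(359,192),bell=(308,152),box=(427,180),tin=(213,205))).items():
        print(nm,(d[p[1]-16:p[1]+16,p[0]-16:p[0]+16]>40).sum())
E
```

```text
t 8.8333 tcp [0.5314 0.4444 0.2108] xang 83.63 z [-0.    -0.001 -1.   ] gap 0.0305 F [ 0.34 -0.26  0.69] q [ 0.62  0.22  1.56 -0.    1.36  0.73]
shift mm [-297.6   -1.1  150. ]
scene foot [0.4954 0.1481] rms 0.00036 166 free r [0.4959 0.1488 0.0227] ring [0.4962 0.148  0.0304] rel mm [-0.8  0. ]
top foot [0.4984 0.1528] rms 0.00077 200 free r [0.4984 0.1508 0.0205] ring [0.4986 0.1493 0.0301] rel mm [-0.2  3.5]
scene {'ring': (array([0.49691808, 0.14987074, 0.0314247 ]), np.float64(0.001291520084694356))}
red 0
bell 0
box 0
tin 607
top {'ring': (array([0.49840238, 0.14872987, 0.02985152]), np.float64(0.001268013214286676))}
red 0
bell 0
box 0
tin 712
```

View pics/c5.png

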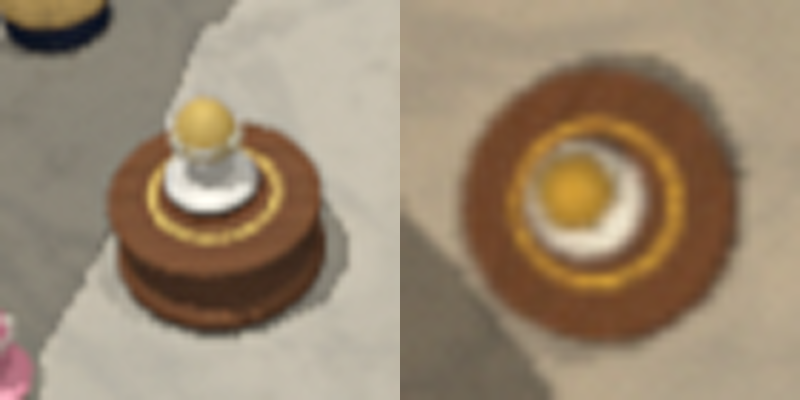

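Both views agree the egg is upright inside the ring, but they differ on the y offset: scene gives about 0 mm, top about 3 mm. The red egg stands centred on an identical plinth, so the same measurement on it gives the bias of each view. The differences at the tin (crop's upper left) come from the arm's shadow.

```bash
python3 - <<'E'
from foot import *
def rng(n,im,cc):
    for k in range(4):
        R=rect(n,im,.045,cc,.09,.0005); h=cv2.cvtColor(R,cv2.COLOR_BGR2HSV).astype(int)
        P=toxy(np.argwhere((h[...,0]>14)&(h[...,0]<30)&(h[...,1]>110)&(h[...,2]>140)),cc,.09,.0005)
        d=P-cc; r=np.hypot(*d.T); a=np.degrees(np.arctan2(d[:,1],d[:,0]))
        # keep unobstructed near-camera half
        near=(d@np.array([-.53,-.85] if n=="scene" else [-.4,-.9]))>-.006
        v,e=circ(P[(abs(r-.030)<.004)&near],.030,cc); cc=v
    return cc
def rim(n,im,cc):
    for k in range(4):
        R=rect(n,im,.045,cc,.09,.0005); h=cv2.cvtColor(R,cv2.COLOR_BGR2HSV).astype(int)
        W=cv2.morphologyEx(((h[...,1]>105)&((h[...,0]<13)|(h[...,0]>172))).astype(np.uint8),cv2.MORPH_CLOSE,np.ones((5,5)))
        E=toxy(np.argwhere((W>0)&(cv2.erode(W,np.ones((3,3)))==0)),cc,.09,.0005); d=E-cc; r=np.hypot(*d.T)
        far=(abs(r-.052)<.005)&(abs(np.arctan2(d[:,0],d[:,1]))<3.2)
        if n=="scene": far&=(d@np.array([.53,.85])>0)
        v,e=circ(E[far],.052,cc); cc=v
    return cc
def spot(im,n,p,lo,hi,smin,z):
    h=cv2.cvtColor(im,cv2.COLOR_BGR2HSV).astype(int); x,y=np.round(p).astype(int); w=8
    s=h[y-w:y+w+1,x-w:x+w+1]; 
    hue=s[...,0] if lo<hi else (s[...,0]+90)%180
    return
for n,red in(("scene",(.540,-.154)),("top",(.5465,-.147))):
    im=cv2.imread(f"pics/{n}5.png")
    for nm,c in(("gold",(.497,.148)),("red",red)):
        c=rng(n,im,np.array(c)); rm=rim(n,im,c.copy()); v,e,k,f=foot(im,None,c,n,rel=(-.53,-.85))
        print(n,nm,"ring",c.round(4),"rim",rm.round(4),"foot-ring",((v-c)*1e3).round(1),"free",((f[:2]-c)*1e3).round(1),f[2].round(4),"rms",e.round(5))
E
```

```text
scene gold ring [0.4959 0.1473] rim [0.4928 0.1428] foot-ring [-0.5  0.7] free [-0.1  1.5] 0.0227 rms 0.00037
scene red ring [ 0.5434 -0.148 ] rim [ 0.5404 -0.1518] foot-ring [-0.9 -1.4] free [-0.5 -0.7] 0.0226 rms 0.00032
top gold ring [0.4985 0.149 ] rim [0.4978 0.1475] foot-ring [-0.1  3.8] free [-0.1  1.7] 0.0204 rms 0.00077
top red ring [ 0.5458 -0.1466] rim [ 0.5445 -0.1446] foot-ring [-0.8  2.8] free [-4.2 -1.2] 0.0173 rms 0.00105
```

Corrected for the red egg's bias, the gold egg is off by about (+0.4, +2.1) mm in scene and (+0.7, +1.0) mm in top. Both are well inside 6 mm. One last check of the tin (it lay in shadow) and of the egg at rest, then I hand in.

```bash
python3 - <<'E'
from foot import *
im={n:optics.camera(n)[:,:,::-1].copy() for n in("scene","top")}
def gold(i,b):
    h=cv2.cvtColor(i[b[1]:b[1]+36,b[0]:b[0]+36],cv2.COLOR_BGR2HSV).astype(int)
    return (np.argwhere((h[...,0]>14)&(h[...,0]<28)&(h[...,1]>95)).mean(0)+[b[1],b[0]]).round(1)
ok=True
for n,b in(("scene",(231,124)),("top",(195,187))):
    a,c=gold(cv2.imread(f"pics/{n}0.png"),b),gold(im[n],b); print(n,"tin",a,c); ok&=np.hypot(*(a-c))<3
    v,e,_,_=foot(im[n],None,np.array([.497,.149]),n,rel=(-.53,-.85)); print("foot",v.round(4))
if ok: print(job.job_done())
E
```

```text
scene tin [143.6 248.7] [142.9 248.9]
foot [0.4954 0.1481]
top tin [205.3 213.5] [205.1 213.5]
foot [0.4983 0.1529]
the job is handed in; nothing more can be done
None
```

I pushed the gold egg about 25 mm to the middle of its plinth, with both half-open fingers low against its foot. I then backed off and handed the job in at about 9 s of the 56 s allowed. The hand-in reports no verdict.

**Position:** The egg stands upright inside the brass ring. The raw offset of its foot from the ring centre was 0.9 mm in the scene view. In the top view it was about 3.8 mm along +y, so the two views disagree. Corrected against the red egg, which stands centred, they give about 2.1 mm and 1.2 mm, both inside the 6 mm limit.

**At rest:** The foot position did not change between the last two looks.

**Other objects:**
- **Red egg, bell and gift box:** these areas were unchanged from the first picture in both views.
- **Tin:** its picture changed because the arm's shadow fell on it. The lid itself moved less than 1 pixel (about 2–3 mm).

**Not checked closely:** I judged uprightness by eye and did not measure the tilt. The plinth-rim fit in the scene view came out 3 to 5 mm from the ring centre for both plinths, so I used the ring fit instead. I read the force only at the end of each move, and it stayed near 1 N (noise level).

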